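# Key out a stack of rotor spacers onto the balance

## Task

Take the lifting key from its stand and thread its cross foot down through the slots of all three square spacers in the well, feeling for the hidden lower slots with light pressure, never leaning hard on them. Then turn the foot crosswise under the lowest spacer, lift all three out together as one stack, and set them gently on the middle of the balance's pan so that they can be weighed. Leave the key standing in the stack, move the spacers only with the key, and leave the other things on the bench where they are.

Things in the scene. Friction and masses are not known exactly. Their poses are not given: they have to be found in the camera images.
- key_grip (a point): Lifting key, loose, upright in its stand. This point: centre of its grey grip, a bar 34 mm along the key's x, 18 mm along y (grip it across y), 46 mm high, 113 mm above the foot's underside; z up along the key. Below it a 20 mm barrel ends in a 44 mm guide disc, whose flat underside is 50 mm above the foot's; then the 8 mm shaft. The foot's long side lies along the key's x.
- key_foot (a point): Centre of the underside of the key's steel foot: a cross bar 26 mm long (x), 7 wide (y), 5 high on the 8 mm shaft. The shaft is sprung: pushed up it slides up to 14 mm into the grip, giving at 2 N and rising 0.25 N per mm; free, it is fully out. It does not turn in the grip. At the start the foot is 48 mm deep in the stand: draw it straight up 55 mm.
- stand: White plastic block 60 x 60 x 60 mm, fixed, in which the key stands in a slot (30 x 11 mm, long along the block's x). Origin: centre of the underside, on the bench.
- spacer_top_mid (a point): Uppermost of three like loose square aluminium spacers stacked in the well; its centre, half-way up. 62 x 62 x 14 mm, about 150 g, an 8 mm rim round a hollow. In the hollow a round brass hub plate lies 8 to 12 mm above the spacer's underside; the 5 mm foot can turn freely in the 10 mm gap between two hubs and in the 8 mm below the lowest. Each hub has a centred slot 30 x 11 mm.
- spacer_mid_mid (a point): Middle spacer, same make; its centre, half-way up. The hubs are stiff to turn (0.12 N m) and each slot was left at its own angle, up to 30 degrees either way from its spacer's x axis. Only the top slot can be seen. Feel for the others: rest the foot on the hub with the spring a few mm compressed and turn it slowly until it drops through.
- spacer_low_mid (a point): Lowest spacer, same make; its centre, half-way up. The spacers lie up to about 2 mm off one another. Slot angle not given. Under its hub, the foot turned to 70 to 90 degrees from the spacer's x axis catches it and lifts the whole stack.
- top_slot (a point): Centre of the slot in the top spacer's hub, at the hub's upper face (12 mm above that spacer's underside). x points along the slot.
- well_floor (a point): The well: black open square box, 65 mm wide inside, on a white plate, fixed; walls end 34 mm above the bench, the 42 mm stack stands out of it. This point: centre of its inner floor, 8 mm above the bench, on which the lowest spacer lies. x and y along its walls and the spacers' sides.
- pan (a point): Centre of the upper face of the balance's flat square steel pan, 110 x 110 mm, 40 mm above the bench; x and y along its sides. The balance (white, 170 x 130 mm) is fixed. A spacer standing on the pan has 8 mm of room under its hub for the foot.
There are look-alikes about, which are no part of the job. What is shaped like the part that bears key_grip but yellow is not meant. What is shaped like the part that bears spacer_top_mid but brown is not meant.

How it is judged (in metres and radians):
On the way, in this order (a step that is already met when the one before it is completed fails the run):
1. the key's foot is threaded through all three spacers, below the lowest hub, with the spacers still in the well (z of key_foot in the frame of spacer_low_mid between -0.012 and -0.003 m and horizontal distance between key_foot and spacer_low_mid below 0.016 m and distance between spacer_low_mid and well_floor below 0.014 m), for 0.1 s.
2. all three spacers hang on the key as one stack, clear above the well (z of key_foot in the frame of spacer_low_mid between -0.012 and -0.003 m and horizontal distance between key_foot and spacer_low_mid below 0.016 m and z of spacer_mid_mid in the frame of spacer_low_mid between 0.01 and 0.018 m and z of spacer_top_mid in the frame of spacer_low_mid between 0.023 and 0.033 m and horizontal distance between spacer_mid_mid and spacer_low_mid below 0.012 m and horizontal distance between spacer_top_mid and spacer_low_mid below 0.015 m and z of spacer_low_mid in the frame of well_floor above 0.045 m), for 0.2 s.
At the end, for the whole second after the job is handed in: The three spacers lie flat on one another (within 12 mm sideways for the middle, 15 mm for the top one) on the pan, the lowest within 25 mm of the pan's centre, with the key still through all three (leaning less than 35 degrees), all at rest and let go (z of spacer_mid_mid in the frame of spacer_low_mid between 0.01 and 0.018 m and z of spacer_top_mid in the frame of spacer_low_mid between 0.023 and 0.033 m and horizontal distance between spacer_mid_mid and spacer_low_mid below 0.012 m and horizontal distance between spacer_top_mid and spacer_low_mid below 0.015 m and z of spacer_low_mid in the frame of pan between 0.004 and 0.01 m and horizontal distance between spacer_low_mid and pan below 0.025 m and angle between each of spacer_low_mid, spacer_mid_mid, spacer_top_mid's own z axis and vertical below 0.08 rad and z of key_foot in the frame of spacer_low_mid below -0.001 m and horizontal distance between key_foot and spacer_low_mid below 0.02 m and angle between key_foot's own z axis and vertical below 0.6 rad and linear speed of each of spacer_low, spacer_mid, spacer_top, key below 0.02 m/s); the robot touches nothing.
It fails at once if the key presses or pulls on a spacer with more than 15 N (contact force between key and spacer_low above 15 N or contact force between key and spacer_mid above 15 N or contact force between key and spacer_top above 15 N).
It fails at once if the robot touches a spacer (contact force between any of the fingers, the arm and spacer_low above 0.5 N or contact force between any of the fingers, the arm and spacer_mid above 0.5 N or contact force between any of the fingers, the arm and spacer_top above 0.5 N).
It fails at once if the stack is set down on the balance with more than 20 N (contact force between balance and spacer_low above 20 N or contact force between balance and key above 20 N).
It fails at once if a bystander is moved by more than 30 mm (distance of any of jar, pipette, pen_cup, timer, beaker, driver, reagent from where it was at the start of the episode above 0.03 m).
It also fails if it takes over 69 s, if anything falls off the work surface, if the arm or the gripper's body presses on something with over 40 N, if the wrist force passes 120 N, or if a joint passes its speed limit or range.

## Robot

A 7-joint arm with a two-finger parallel gripper is mounted at the origin on the work surface. World frame = base frame: x ahead of the robot, y to its left, z up, the work surface at z = 0. Lengths are in mm, angles in rad, forces in N, time in s.
With the tool pointing down it reaches from about 400 to 900 mm from the base axis. Payload 5.5 kg.
Tool frame: the origin (TCP) lies at the very end of the fingers, on their centre line; the grasp point (between the pads) lies 19 mm behind it; z points along the fingers, y is the line along which they close (so a half turn about z gives the same grasp; the last joint's range is limited). The gripper opens to 92 mm and grips with 3 to 60 N. Pads are 19 mm wide; open, the fingers measure 130 mm over their backs; the gripper's body (75 mm by 190 mm) begins 47 mm behind the grasp point.
Start: joints at [-0.863, 0.501, -0.427, 1.55, 0.221, 1.138, -0.21], TCP at [279.644, 586.77, 226.729] pointing down, gripper open.
Joint ranges: [-2.88, 2.88], [-0.31, 2.03], [-1.54, 1.56], [0.2, 2.42], [-1.41, 4.55], [0.19, 2.02], [-2.57, 2.57]. Speed limits (rad/s): [2.57, 2.57, 3.14, 3.14, 3.14, 3.14, 3.14].

## Interface

Orientations are given as a 3x3 rotation matrix whose columns are the frame's x, y, z axes.
In Python, from cell import telemetry, get_image, calibration, arm gives the robot as it stands.
- The arm moves only by the tool step_arm, never from a script. Its argument "deltas" is a list of rows, each a list of 5 numbers: the opening in per cent of the stroke, from 0 (shut) to 100 (fully open), then the shift along the tool's x, y, z in m, then the turn about the tool's z in degrees. A call has 1 to 20 rows; each row shifts and turns the commanded pose from where the row before left it, along the tool's axes as they then stand; what a row does not reach is not made up. A row lasts 1/12 s, in which the tool goes at most 41.7 mm and 7.16 degrees, less where a joint would pass 70% of its speed; a pose out of reach is approached as far as the arm can. A call is refused whole if a number of a shift passes 0.0417 or a number of a turn 7.16, either way. A call with a gripper value outside its range is refused whole. The fingers move at their own pace and stop on an object; the grip force is fixed at half the most. Time passes only in rows, so rows that do not move let the fingers close. It gives the time, the measured TCP pose, the force, the opening and the grip force at its end, in the units of the state.
- telemetry.state(): the state, without advancing time (a new reading comes with each control period).
- get_image(name): name is "side" or "top" or "wrist"; returns the picture (384x512x3 uint8, red, green, blue); there is no depth.
- calibration(name): a dict with "camera_matrix" (3x3 intrinsics, pixels), "rvec" (rotation vector, rad) and "tvec" (3), from world to camera coordinates, as OpenCV has them. Camera axes: x right, y down, z forward; pixel columns grow to the right and rows downward; lengths in mm; the calibration is good to about 2 mm. A picture is of the moment at which its call begins: read the wrist's pose just before it. calibration takes no time and is no camera call; for the wrist camera it gives the pose at the moment of the call.
- arm.hand_in(): hands the job in; it is judged then, once.
The state is a dict: "t": time; "joints": joint angles; "qd": joint speeds; "tau": joint torques, N m; "position": TCP position; "tcp_rot": TCP orientation; "ft_force": force on the tool from outside, world axes, zero at the start; "moment": the same for the moment, N m; "width": opening from 0.0 (shut) to 1.0 (fully open); "gripper_force": force on a finger pad.
Only numpy, scipy, OpenCV 4.12 (cv2) and the standard library are available. Lean on these libraries where they do the work, as an engineer would, in place of code of your own. Each camera call takes 0.05 s, during which the arm holds its last target. There are 200 camera calls.

## Working session

There is one attempt and no reset: what is moved stays moved. The work goes in short steps, Python scripts to look and compute and a tool call to move; the robot and the scene stay as the last step left them, time stands still between calls to the robot, and variables do not carry over. Pictures are saved under pics/ and viewed, at most 10 in all, crops included, and the job is handed in when it is done.

Besides the shell and the picture viewer there is one more tool, called after "Emit:" by a JSON object that holds its "method" and its "body". step_arm: Moves the arm, as the interface text tells. Its arguments: {"type":"object","properties":{"deltas":{"type":"array","items":{"type":"array","items":{"type":"number"}}}},"required":["deltas"]}

```bash
mkdir -p pics; ls; python3 - <<'E'
from cell import telemetry,get_image,calibration
import cv2,numpy as np
for n in("side","top"):
    im=get_image(n); cv2.imwrite(f"pics/{n}0.png",im[:,:,::-1])
    c=calibration(n); R=cv2.Rodrigues(np.array(c["rvec"],float))[0]
    print(n,np.round(c["camera_matrix"],1).tolist(),np.round(-R.T@np.array(c["tvec"]).ravel()),np.round(R,2).tolist())
a=cv2.imread("pics/top0.png");b=cv2.imread("pics/side0.png")
cv2.imwrite("pics/top0x.png",cv2.resize(a,(800,600),interpolation=cv2.INTER_CUBIC))
cv2.imwrite("pics/side0x.png",cv2.resize(b,(800,600),interpolation=cv2.INTER_CUBIC))
s=telemetry.state();print(s)
E
```

```text
pics
side [[362.2, 0.0, 252.1], [0.0, 362.2, 196.5], [0.0, 0.0, 1.0]] [ 167. -360.  590.] [[0.74, -0.67, 0.01], [-0.46, -0.52, -0.72], [0.49, 0.53, -0.7]]
top [[413.6, 0.0, 253.4], [0.0, 413.6, 193.6], [0.0, 0.0, 1.0]] [ 327.   -0. 1006.] [[-0.01, -1.0, 0.01], [-0.99, 0.01, -0.17], [0.17, -0.01, -0.99]]
{'t': 0.1, 'joints': array([-0.86280333,  0.5017599 , -0.4267956 ,  1.55133982,  0.22082291,
        1.13828417, -0.21027903]), 'qd': array([-0.00115654, -0.00220618, -0.00115241, -0.0015486 ,  0.00138788,
        0.00133863,  0.00184729]), 'tau': array([-1.11550803e-02, -5.67867315e+01, -5.83813190e+00, -2.79912633e+01,
       -6.89035398e-02,  2.39589839e-02,  1.57543508e-05]), 'position': array([279.45520665, 586.16965938, 225.77970932]), 'tcp_rot': array([[-9.02728714e-01,  4.30209550e-01, -7.83082962e-04],
       [ 4.30210260e-01,  9.02727387e-01, -1.54834146e-03],
       [ 4.07991553e-05, -1.73462262e-03, -9.99998495e-01]]), 'ft_force': array([-0.51494063, -0.22461055, -0.08754418]), 'moment': array([-0.00278283, -0.0109401 ,  0.0012802 ]), 'gripper_force': 0.0, 'width': 0.9992089074477755}
```

View pics/top0x.png

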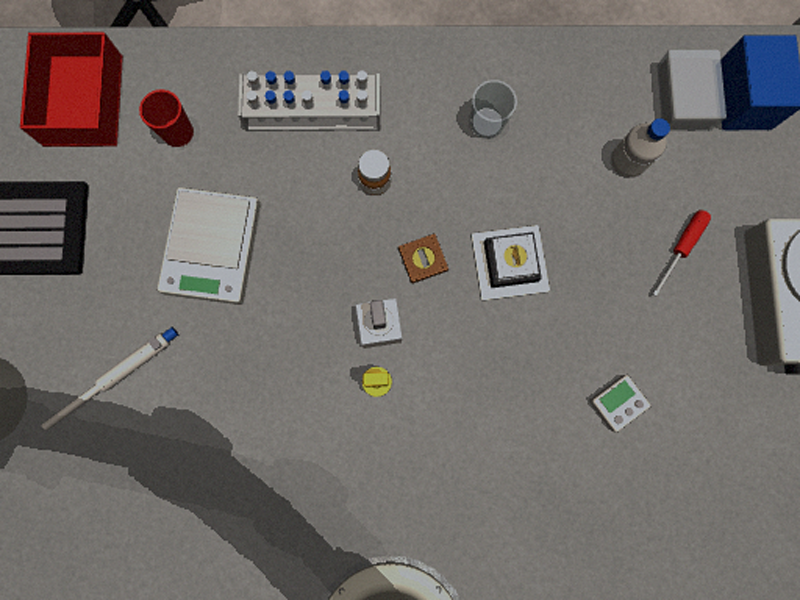

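View pics/side0x.png

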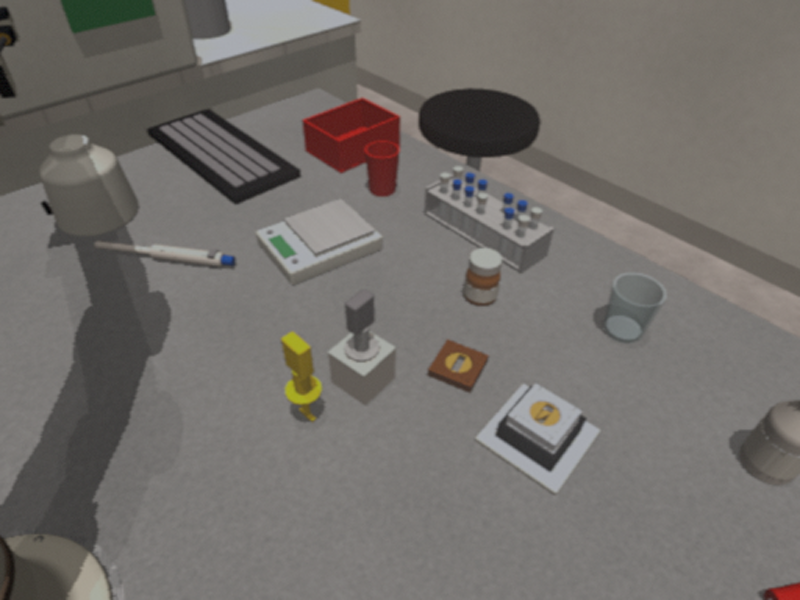

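The top view (800 px) shows two key-like things. The grey one at (377,313) stands in the white stand at (378,322), and the yellow one at (377,380) is a look-alike. There are two spacer-like things. The aluminium one at (515,257) is in the black well, and the brown one at (423,258) is a look-alike. The balance pan is at (208,228). The grey key and the aluminium stack fit the description, so I'll confirm them in one crop.

```bash
cat >h.py <<'E'
from cell import telemetry,get_image,calibration
import cv2,numpy as np
def cam(n):
    c=calibration(n); R=cv2.Rodrigues(np.array(c["rvec"],float))[0]
    return np.array(c["camera_matrix"],float),R,np.array(c["tvec"],float).ravel()
def plane(c,px,z):
    K,R,t=c; C=-R.T@t; d=R.T@np.linalg.solve(K,[px[0],px[1],1]); return C+d*(z-C[2])/d[2]
def proj(c,P):
    K,R,t=c; q=K@(R@np.array(P,float)+t); return q[:2]/q[2]
E
python3 - <<'E'
from h import *
a=cv2.imread("pics/top0.png")
cv2.imwrite("pics/crop.png",cv2.resize(a[135:265,215:365],(750,650),interpolation=cv2.INTER_CUBIC)[:600])
c=cam("top");f=.64
for n,p,z in(("grip",(377,313),125+23),("stand",(378,322),60),("top",(515,257),50),("pan",(208,228),40)): print(n,plane(c,(p[0]*f,p[1]*f),z).round(1))
s=cam("side")
print("grip side",plane(s,(360*f,311*f),125).round(1), "stack", plane(s,(545*f,412*f),50).round(1))
E
```

```text
grip [457.   13.9 148. ]
stand [456.9  14.   60. ]
top [ 555.8 -195.    50. ]
pan [608.5 274.8  40. ]
grip side [459.2  13.  125. ] stack [ 558.6 -196.8   50. ]
```

View pics/crop.png

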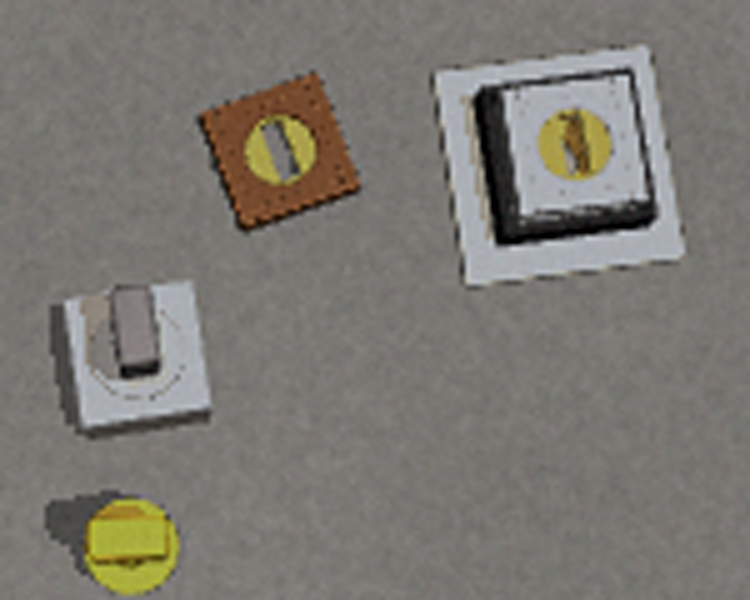

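Confirmed: the grey key in the white stand and the aluminium stack in the black well are the ones meant. Their x axes lie about 8.5° from world x. Next I move above the key.

Emit:
{"method": "step_arm", "body": {"deltas": [[100,-0.0271,-0.0294,0,0],[100,-0.0271,-0.0294,0,0],[100,-0.0271,-0.0294,0,0],[100,-0.0271,-0.0294,0,0],[100,-0.0271,-0.0294,0,0],[100,-0.0271,-0.0294,0,0],[100,-0.0271,-0.0294,0,0],[100,-0.0271,-0.0294,0,0],[100,-0.0271,-0.0294,0,0],[100,-0.0271,-0.0294,0,0],[100,-0.0271,-0.0294,0,0],[100,-0.0271,-0.0294,0,0],[100,-0.0271,-0.0294,0,0],[100,-0.0271,-0.0294,0,0],[100,-0.0271,-0.0294,0,0],[100,0,0,0,-6.8],[100,0,0,0,-6.8],[100,0,0,0,-6.8],[100,0,0,0,-6.8],[100,0,0,0,-6.8]]}}

```text
t: 1.77
position: [456.5, 13.6, 226.4]
tcp_rot: [[-0.988, -0.154, -0.001], [-0.154, 0.988, 0.0], [0.001, 0.0, -1.0]]
ft_force: [-0.6, 0.4, 0.6]
width: 1.001
gripper_force: 0.0
```

```bash
python3 - <<'E'
from h import *
s=telemetry.state();print(s["t"],s["position"],s["tcp_rot"].round(3).tolist(),s["joints"].round(2),s["ft_force"])
c=cam("wrist");im=get_image("wrist");np.savez("w1.npz",K=c[0],R=c[1],t=c[2])
cv2.imwrite("pics/w1.png",im[:,:,::-1])
print("C",-c[1].T@c[2],c[0].round(0).tolist())
for P in((457,14,148),(457,14,60),(556,-195,50)):print(proj(c,P))
E
```

```text
1.7667 [456.46484004  13.60060233 226.35433699] [[-0.988, -0.154, -0.001], [-0.154, 0.988, 0.0], [0.001, 0.0, -1.0]] [ 0.05  0.13 -0.15  2.02  0.02  0.99  1.61] [-0.58016152  0.37413236  0.59659394]
C [387.53341105   2.76035614 385.83748652] [[321.0, 0.0, 255.0], [0.0, 321.0, 190.0], [0.0, 0.0, 1.0]]
[255.48104222 196.40744755]
[255.3413102  172.30937043]
[ 57.38687634 227.81449998]
```

View pics/w1.png

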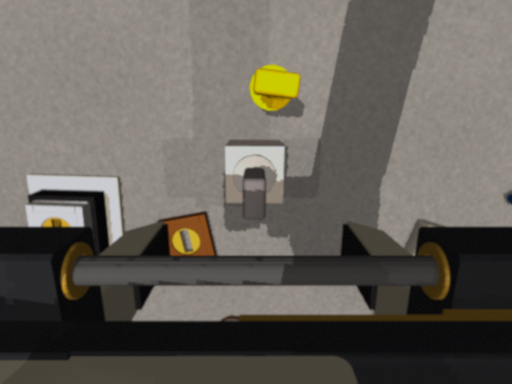

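The wrist view shows the grey grip at (254.5,199.5), parallel to the fingers and about 2 mm further along +x than estimated. I lower onto it and close.

Emit:
{"method": "step_arm", "body": {"deltas": [[100,-0.002,0,0.03,0],[100,0,0,0.03,0],[100,0,0,0.03,0],[100,0,0,0.02,0],[100,0,0,0.01,0],[100,0,0,0,0],[0,0,0,0,0],[0,0,0,0,0],[0,0,0,0,0],[0,0,0,0,0],[0,0,0,0,0],[0,0,0,0,0],[0,0,0,0,0],[0,0,0,0,0]]}}

```text
t: 2.98
position: [458.9, 14.0, 106.9]
tcp_rot: [[-0.989, -0.148, 0.0], [-0.148, 0.989, 0.0], [-0.0, -0.0, -1.0]]
ft_force: [0.3, 0.2, 0.6]
width: 0.468
gripper_force: 0.0
```

Emit:
{"method": "step_arm", "body": {"deltas": [[0,0,0,0,0],[0,0,0,0,0],[0,0,0,0,0],[0,0,0,0,0],[0,0,0,0,0],[0,0,0,0,0],[0,0,0,0,0],[0,0,0,-0.01,0],[0,0,0,-0.01,0],[0,0,0,-0.015,0],[0,0,0,-0.015,0],[0,0,0,-0.015,0],[0,0,0,0,0]]}}

```text
t: 4.07
position: [461.2, 14.3, 175.3]
tcp_rot: [[-0.989, -0.148, 0.006], [-0.148, 0.989, 0.0], [-0.006, -0.001, -1.0]]
ft_force: [0.2, 0.3, -0.8]
width: 0.191
gripper_force: 30.0
```

Emit:
{"method": "step_arm", "body": {"deltas": [[0,-0.009,-0.0316,0,0],[0,-0.009,-0.0316,0,0],[0,-0.009,-0.0316,0,0],[0,-0.009,-0.0316,0,0],[0,-0.009,-0.0316,0,0],[0,-0.009,-0.0316,0,0],[0,-0.009,-0.0316,0,0],[0,0,0,0,0],[0,0,0,0,0]]}}

```text
t: 4.82
position: [553.6, -198.0, 171.0]
tcp_rot: [[-0.99, -0.144, -0.001], [-0.144, 0.99, -0.001], [0.001, -0.001, -1.0]]
ft_force: [0.5, 0.4, -1.6]
width: 0.199
gripper_force: 30.0
```

```bash
python3 - <<'E'
from h import *
s=telemetry.state();print(s["t"],s["position"],s["tcp_rot"].round(3).tolist(),s["joints"].round(2),s["ft_force"])
c=cam("wrist");im=get_image("wrist");np.savez("w2.npz",K=c[0],R=c[1],t=c[2],p=s["position"],r=s["tcp_rot"])
cv2.imwrite("pics/w2.png",im[:,:,::-1])
u=proj(c,(556,-195,48));print(u)
p=s["position"];print("foot pred",proj(c,p-[0,0,94.5]))
x,y=int(u[0]),int(u[1])
x0,y0=max(x-80,0),max(y-60,0);print(x0,y0)
cv2.imwrite("pics/w2c.png",cv2.resize(im[y0:y0+120,x0:x0+160,::-1],None,fx=5,fy=5,interpolation=cv2.INTER_CUBIC))
for n,f in(("top",None),("side",None)):
    a=cv2.imread(f"pics/{n}0.png");cc=cam(n);q=proj(cc,(557,-196,48)).astype(int)
    h=cv2.cvtColor(a,cv2.COLOR_BGR2HSV)
    m=((h[...,1]>110)&(h[...,2]>50)&(h[...,0]<40)).astype(np.uint8);b=np.zeros_like(m);b[q[1]-12:q[1]+13,q[0]-14:q[0]+15]=1;m*=b
    pts=cv2.findNonZero(m);hull=cv2.convexHull(pts);M=cv2.moments(hull);ctr=(M["m10"]/M["m00"],M["m01"]/M["m00"])
    print(n,q,len(pts),ctr,plane(cc,ctr,48))
E
```

```text
4.8167 [ 553.60594137 -197.96856205  171.04598355] [[-0.99, -0.144, -0.001], [-0.144, 0.99, -0.001], [0.001, -0.001, -1.0]] [ 0.32  0.42 -0.03  1.77  0.02  0.95  2.  ] [ 0.49109633  0.42913797 -1.62578737]
[258.02838637 184.75153719]
foot pred [255.17483738 190.11071245]
178 124
top [329 164] 137 (329.4200244200244, 163.4114774114774) [ 558.85213009 -195.08085385   48.        ]
side [347 264] 148 (348.4278752436647, 264.20175438596493) [ 558.64382296 -196.44583763   48.        ]
```

View pics/w2c.png

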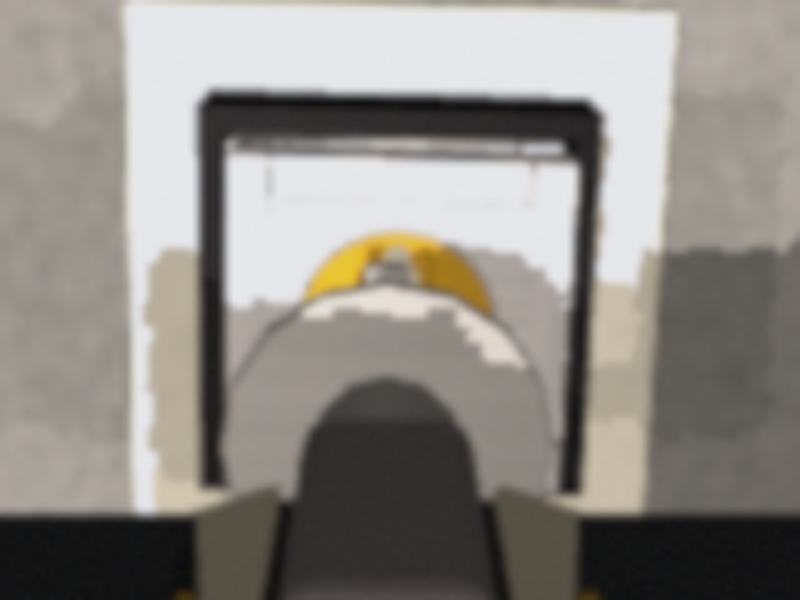

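```bash
python3 - <<'E'
from h import *
from scipy.optimize import least_squares
a=cv2.imread("pics/w2.png");d=np.load("w2.npz");c=(d["K"],d["R"],d["t"]);p=d["p"]
h=cv2.cvtColor(a,cv2.COLOR_BGR2HSV)
m=((h[...,1]>120)&(h[...,2]>60)&(h[...,0]>10)&(h[...,0]<40))
e=[]
for x in range(236,280):
    ys=np.where(m[165:190,x])[0]
    if len(ys):e.append((x,165+ys[0]-.5))
e=np.array(e);P=np.array([plane(c,q,48)[:2] for q in e]);print(len(e),e[[0,-1]].tolist(),"top row",e[:,1].min())
for r in(None,):
    f=least_squares(lambda v:np.hypot(*(P-v[:2]).T)-v[2],[556,-195,20],loss="soft_l1",f_scale=.5);print("hub",f.x.round(2),f.cost)
# disc outline, hand-read from crop
D=np.array([(222,430),(240,375),(270,330),(300,305),(340,289),(388,284),(440,290),(490,315),(520,345),(545,385),(557,430)])/5+[178,124]
def res(v):return np.array([np.hypot(*(plane(c,q,v[2])[:2]-v[:2]))-22 for q in D])
f=least_squares(res,[p[0],p[1],130]);print("disc",f.x.round(2),f.cost,"tcp",p.round(2))
# spacer top edges z=50: left/right inner edges, far edge
for q in((224,160),(228,290),(580,160),(572,290),(226,150),(578,157)): print(q,plane(c,np.array(q)/5+[178,124],50)[:2].round(1))
E
```

```text
36 [[240.0, 180.5], [275.0, 183.5]] top row 170.5
hub [ 560.47 -195.41   17.39] 0.9451277588466683
disc [ 554.39 -197.42  130.47] 0.13551724772281257 tcp [ 553.61 -197.97  171.05]
(224, 160) [ 534.1 -229.6]
(228, 290) [ 557.4 -226.1]
(580, 160) [ 525.1 -167.6]
(572, 290) [ 548.5 -164.9]
(226, 150) [ 532.3 -229.5]
(578, 157) [ 524.6 -168. ]
```

The wrist crop shows the disc centred at column 390 and the brass hub arc at columns 305–492, with its top at row 233. Spacer width and disc height both check out. The hub lies (+4.9, +2.2) mm from the key axis, so I correct for that and go down lightly.

Emit:
{"method": "step_arm", "body": {"deltas": [[0,-0.0052,0.0015,0.005,0],[0,0,0,0.01,0],[0,0,0,0.008,0],[0,0,0,0.004,0],[0,0,0,0.003,0],[0,0,0,0.003,0],[0,0,0,0,0],[0,0,0,0,0]]}}

```text
t: 5.53
position: [558.8, -192.8, 138.9]
tcp_rot: [[-0.989, -0.148, -0.0], [-0.148, 0.989, 0.0], [0.0, 0.0, -1.0]]
ft_force: [-0.8, 0.8, 1.3]
width: 0.193
gripper_force: 30.0
```

Emit:
{"method": "step_arm", "body": {"deltas": [[0,0.0002,-0.001,0,0],[0,0.0002,-0.001,0,0],[0,0.0002,-0.001,0,0],[0,0,0,0,0],[0,0,0,0,0],[0,0,0,0,0]]}}

```text
t: 6.03
position: [558.6, -196.3, 138.6]
tcp_rot: [[-0.989, -0.148, -0.0], [-0.148, 0.989, -0.0], [0.0, -0.0, -1.0]]
ft_force: [0.2, 0.5, -0.9]
width: 0.197
gripper_force: 30.0
```

The foot dropped into the top slot and the force fell by 2.2 N. On to the middle hub.

Emit:
{"method": "step_arm", "body": {"deltas": [[0,0,0,0.003,0],[0,0,0,0.003,0],[0,0,0,0.003,0],[0,0,0,0.002,0],[0,0,0,0.0015,0],[0,0,0,0,0],[0,0,0,0,0]]}}

```text
t: 6.62
position: [558.6, -196.1, 126.3]
tcp_rot: [[-0.989, -0.148, -0.0], [-0.148, 0.989, 0.0], [0.0, 0.0, -1.0]]
ft_force: [-1.6, -0.4, 1.0]
width: 0.196
gripper_force: 30.0
```

Emit:
{"method": "step_arm", "body": {"deltas": [[0,0,0,0.0015,0],[0,0,0,0,-3],[0,0,0,0,-3],[0,0,0,0,-3],[0,0,0,0,-3],[0,0,0,0,0]]}}

```text
t: 7.12
position: [559.0, -196.2, 125.0]
tcp_rot: [[-0.936, -0.352, 0.001], [-0.352, 0.936, -0.0], [-0.001, -0.0, -1.0]]
ft_force: [-0.8, 0.4, 1.6]
width: 0.195
gripper_force: 30.0
```

Emit:
{"method": "step_arm", "body": {"deltas": [[0,0,0,0,-3],[0,0,0,0,-3],[0,0,0,0,-3],[0,0,0,0,0]]}}

```text
t: 7.45
position: [559.1, -196.3, 125.0]
tcp_rot: [[-0.87, -0.493, 0.001], [-0.493, 0.87, -0.0], [-0.001, -0.001, -1.0]]
ft_force: [-0.2, -0.2, 2.0]
width: 0.192
gripper_force: 30.0
```

Emit:
{"method": "step_arm", "body": {"deltas": [[0,0,0,0,-3],[0,0,0,0,-3],[0,0,0,0,-3],[0,0,0,0,0]]}}

```text
t: 7.78
position: [559.1, -196.3, 124.9]
tcp_rot: [[-0.783, -0.622, 0.001], [-0.622, 0.783, -0.0], [-0.001, -0.001, -1.0]]
ft_force: [-0.1, 0.6, 2.4]
width: 0.194
gripper_force: 30.0
```

Emit:
{"method": "step_arm", "body": {"deltas": [[0,0,0,0,5],[0,0,0,0,5],[0,0,0,0,5],[0,0,0,0,5],[0,0,0,0,5],[0,0,0,0,5],[0,0,0,0,3],[0,0,0,0,3],[0,0,0,0,0]]}}

```text
t: 8.53
position: [559.0, -196.3, 124.9]
tcp_rot: [[-0.999, -0.039, 0.001], [-0.039, 0.999, -0.001], [-0.001, -0.001, -1.0]]
ft_force: [0.2, 0.3, 2.5]
width: 0.19
gripper_force: 30.0
```

Emit:
{"method": "step_arm", "body": {"deltas": [[0,0,0,0,3],[0,0,0,0,3],[0,0,0,0,3],[0,0,0,0,0]]}}

```text
t: 8.87
position: [558.9, -196.1, 124.8]
tcp_rot: [[-0.993, 0.115, 0.0], [0.115, 0.993, -0.0], [-0.0, -0.0, -1.0]]
ft_force: [-0.3, -0.4, 2.0]
width: 0.193
gripper_force: 30.0
```

Emit:
{"method": "step_arm", "body": {"deltas": [[0,0,0,0,3],[0,0,0,0,3],[0,0,0,0,0]]}}

```text
t: 9.12
position: [558.4, -196.0, 124.3]
tcp_rot: [[-0.976, 0.217, -0.001], [0.217, 0.976, 0.0], [0.001, -0.0, -1.0]]
ft_force: [-0.0, -0.9, -1.3]
width: 0.195
gripper_force: 30.0
```

Emit:
{"method": "step_arm", "body": {"deltas": [[0,0,0,0,3],[0,0,0,0,3],[0,0,0,0,3],[0,0,0,0,0]]}}

```text
t: 9.45
position: [558.1, -196.1, 124.1]
tcp_rot: [[-0.931, 0.366, -0.001], [0.366, 0.931, 0.0], [0.001, -0.0, -1.0]]
ft_force: [0.7, 0.1, -1.4]
width: 0.193
gripper_force: 30.0
```

It dropped through the middle slot at about −12° yaw. Down to the lowest hub.

Emit:
{"method": "step_arm", "body": {"deltas": [[0,0,0,0.003,0],[0,0,0,0.003,0],[0,0,0,0.003,0],[0,0,0,0.002,0],[0,0,0,0.0015,0],[0,0,0,0,0],[0,0,0,0,0]]}}

```text
t: 10.03
position: [558.5, -196.1, 112.3]
tcp_rot: [[-0.931, 0.366, -0.0], [0.366, 0.931, 0.0], [0.0, 0.0, -1.0]]
ft_force: [-1.0, -0.1, 1.3]
width: 0.193
gripper_force: 30.0
```

Emit:
{"method": "step_arm", "body": {"deltas": [[0,0,0,0.0015,0],[0,0,0,0,-3],[0,0,0,0,-3],[0,0,0,0,-3],[0,0,0,0,0]]}}

```text
t: 10.45
position: [559.0, -196.2, 111.0]
tcp_rot: [[-0.977, 0.214, 0.001], [0.214, 0.977, -0.0], [-0.001, 0.0, -1.0]]
ft_force: [-0.3, -0.3, 1.9]
width: 0.193
gripper_force: 30.0
```

Emit:
{"method": "step_arm", "body": {"deltas": [[0,0,0,0,-3],[0,0,0,0,-3],[0,0,0,0,-3],[0,0,0,0,0]]}}

```text
t: 10.78
position: [559.2, -196.2, 111.0]
tcp_rot: [[-0.998, 0.06, 0.001], [0.06, 0.998, -0.0], [-0.001, -0.0, -1.0]]
ft_force: [0.2, 0.6, 2.2]
width: 0.194
gripper_force: 30.0
```

Emit:
{"method": "step_arm", "body": {"deltas": [[0,0,0,0,-3],[0,0,0,0,-3],[0,0,0,0,-3],[0,0,0,0,0]]}}

```text
t: 11.12
position: [559.1, -196.3, 111.0]
tcp_rot: [[-0.995, -0.095, 0.001], [-0.095, 0.995, -0.0], [-0.001, -0.0, -1.0]]
ft_force: [0.2, -0.7, 2.3]
width: 0.196
gripper_force: 30.0
```

Emit:
{"method": "step_arm", "body": {"deltas": [[0,0,0,0,-3],[0,0,0,0,-3],[0,0,0,0,-3],[0,0,0,0,0]]}}

```text
t: 11.45
position: [559.1, -196.3, 110.9]
tcp_rot: [[-0.968, -0.249, 0.001], [-0.249, 0.968, -0.0], [-0.001, -0.0, -1.0]]
ft_force: [-0.2, 0.3, 1.5]
width: 0.199
gripper_force: 30.0
```

Emit:
{"method": "step_arm", "body": {"deltas": [[0,0,0,0,-3],[0,0,0,0,-3],[0,0,0,0,0]]}}

```text
t: 11.7
position: [558.5, -196.2, 110.5]
tcp_rot: [[-0.937, -0.348, -0.0], [-0.348, 0.937, 0.0], [0.0, 0.0, -1.0]]
ft_force: [0.6, -0.1, -1.6]
width: 0.198
gripper_force: 30.0
```

It dropped through the lowest slot at about 20° yaw. I go down to the floor, centring slightly on the way.

Emit:
{"method": "step_arm", "body": {"deltas": [[0,0,0,0.001,-3],[0,0,0,0.003,0],[0,0,0,0.003,0],[0,0,0,0.002,0],[0,0,0,0,0],[0,0,0,0,0],[0,0,0,0,0]]}}

```text
t: 12.28
position: [558.4, -196.1, 101.7]
tcp_rot: [[-0.917, -0.398, -0.001], [-0.398, 0.917, 0.0], [0.001, 0.0, -1.0]]
ft_force: [-0.6, 0.3, 1.1]
width: 0.192
gripper_force: 30.0
```

Emit:
{"method": "step_arm", "body": {"deltas": [[0,0,0,-0.0005,3],[0,0,0,0,6],[0,0,0,0,6.8],[0,0,0,0,6.8],[0,0,0,0,6.8],[0,0,0,0,6.8],[0,0,0,0,6.8],[0,0,0,0,6.8],[0,0,0,0,6.8],[0,0,0,0,6.8],[0,0,0,0,6.8],[0,0,0,0,6.8],[0,0,0,0,6.8],[0,0,0,0,6.8],[0,0,0,0,4],[0,0,0,0,0],[0,0,0,0,0]]}}

```text
t: 13.7
position: [559.1, -196.2, 102.5]
tcp_rot: [[-0.326, 0.945, 0.001], [0.945, 0.326, -0.0], [-0.001, 0.001, -1.0]]
ft_force: [-0.6, -0.9, 1.1]
width: 0.196
gripper_force: 30.0
```

The foot is crosswise at about −79° to the spacers. Gentle lift.

Emit:
{"method": "step_arm", "body": {"deltas": [[0,0,0,-0.001,0],[0,0,0,-0.001,0],[0,0,0,-0.001,0],[0,0,0,-0.001,0],[0,0,0,-0.001,0],[0,0,0,-0.001,0],[0,0,0,-0.002,0],[0,0,0,-0.002,0],[0,0,0,0,0]]}}

```text
t: 14.45
position: [558.7, -196.2, 112.4]
tcp_rot: [[-0.324, 0.946, 0.0], [0.946, 0.324, -0.0], [-0.0, -0.0, -1.0]]
ft_force: [0.7, 0.0, -5.3]
width: 0.198
gripper_force: 30.0
```

Emit:
{"method": "step_arm", "body": {"deltas": [[0,0,0,-0.003,0],[0,0,0,-0.004,0],[0,0,0,-0.005,0],[0,0,0,-0.005,0],[0,0,0,-0.006,0],[0,0,0,-0.006,0],[0,0,0,-0.006,0],[0,0,0,-0.006,0],[0,0,0,-0.006,0],[0,0,0,-0.006,0],[0,0,0,-0.006,0],[0,0,0,-0.005,0],[0,0,0,-0.005,0],[0,0,0,-0.003,0],[0,0,0,0,0],[0,0,0,0,0],[0,0,0,0,0],[0,0,0,0,0]]}}

```text
t: 15.95
position: [558.3, -196.0, 183.8]
tcp_rot: [[-0.324, 0.946, -0.001], [0.946, 0.324, 0.0], [0.001, -0.001, -1.0]]
ft_force: [1.3, 0.2, -5.8]
width: 0.194
gripper_force: 30.0
```

```bash
python3 - <<'E'
from h import *
s=telemetry.state();print(s["position"],s["joints"].round(2),s["tcp_rot"].round(3).tolist())
c=cam("side");im=get_image("side");u=proj(c,s["position"]-[0,0,70]).astype(int);print(u)
x0,y0=max(u[0]-60,0),max(u[1]-50,0)
A=cv2.resize(im[y0:y0+110,x0:x0+110,::-1],(400,400),interpolation=cv2.INTER_CUBIC)
t=cv2.imread("pics/top0.png");B=cv2.resize(t[110:200,95:175],(356,400),interpolation=cv2.INTER_CUBIC)
cv2.imwrite("pics/lift.png",np.hstack([A,B]))
ct=cam("top")
for q in((0,0),):pass
h=cv2.cvtColor(t,cv2.COLOR_BGR2HSV)
print(plane(ct,(374*.64,185*.64),0).round())
E
```

```text
[ 558.34627898 -196.01913794  183.7695646 ] [ 0.04  0.42  0.32  1.76 -0.16  0.98  0.76] [[-0.324, 0.946, -0.001], [0.946, 0.324, 0.0], [0.001, -0.001, -1.0]]
[355 241]
[690.  20.   0.]
```

View pics/lift.png

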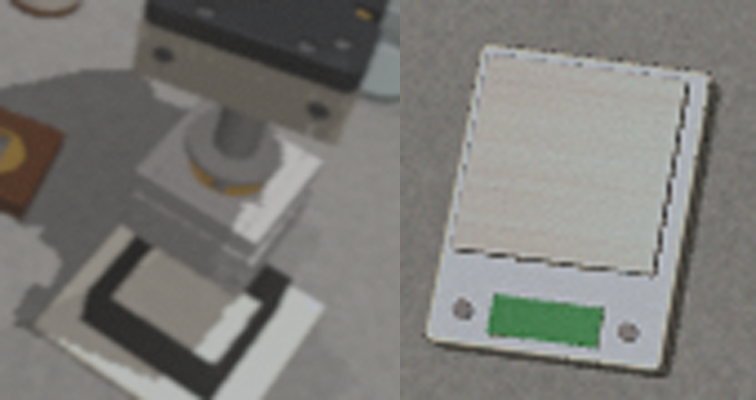

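All three spacers hang level on the key above the empty well. In the right-hand crop the pan's corners are at (487,50), (690,80), (655,273) and (452,248), so its centre is about (607, 274). I carry the stack over smoothly.

Emit:
{"method": "step_arm", "body": {"deltas": [[0,0.0032,0.0015,0,0],[0,0.0063,0.0029,0,0],[0,0.0095,0.0044,0,0],[0,0.0126,0.0058,0,0],[0,0.0126,0.0058,0,0],[0,0.0126,0.0058,0,0],[0,0.0126,0.0058,0,0],[0,0.0126,0.0058,0,0],[0,0.0126,0.0058,0,0],[0,0.0126,0.0058,0,0],[0,0.0126,0.0058,0,0],[0,0.0126,0.0058,0,0],[0,0.0126,0.0058,0,0],[0,0.0126,0.0058,0,0],[0,0.0126,0.0058,0,0],[0,0.0126,0.0058,0,0],[0,0.0126,0.0058,0,0],[0,0.0126,0.0058,0,0],[0,0.0126,0.0058,0,0],[0,0.0126,0.0058,0,0]]}}

```text
t: 17.67
position: [584.5, 61.1, 184.2]
tcp_rot: [[-0.325, 0.946, -0.0], [0.946, 0.325, 0.0], [0.0, -0.0, -1.0]]
ft_force: [-0.3, -1.3, -6.2]
width: 0.194
gripper_force: 30.0
```

Emit:
{"method": "step_arm", "body": {"deltas": [[0,0.0126,0.0058,0,0],[0,0.0126,0.0058,0,0],[0,0.0126,0.0058,0,0],[0,0.0126,0.0058,0,0],[0,0.0126,0.0058,0,0],[0,0.0126,0.0058,0,0],[0,0.0126,0.0058,0,0],[0,0.0126,0.0058,0,0],[0,0.0126,0.0058,0,0],[0,0.0126,0.0058,0,0],[0,0.0126,0.0058,0,0],[0,0.0126,0.0058,0,0],[0,0.0126,0.0058,0,0],[0,0.0126,0.0058,0,0],[0,0.0095,0.0044,0,0],[0,0.0063,0.0029,0,0],[0,0.0032,0.0015,0,0],[0,0,0,0,0],[0,0,0,0,0]]}}

```text
t: 19.25
position: [606.5, 272.5, 184.1]
tcp_rot: [[-0.324, 0.946, -0.0], [0.946, 0.324, -0.001], [-0.001, -0.0, -1.0]]
ft_force: [0.5, 0.9, -5.4]
width: 0.195
gripper_force: 30.0
```

```bash
python3 - <<'E'
from h import *
s=telemetry.state();print(s["position"],s["tcp_rot"].round(3).tolist(),s["joints"].round(2),s["ft_force"].round(1))
c=cam("side");im=get_image("side");u=proj(c,s["position"]-[0,0,90]).astype(int)
ct=cam("top");print("pan",plane(ct,(133.4,146.6),40))
b=cv2.imread("pics/side0.png")
q=[(285,212),(335,203),(373,235),(322,252)]
print("pan side",np.mean([plane(c,(x*.64,y*.64),40) for x,y in q],0))
x0,y0=max(u[0]-70,0),max(u[1]-70,0);print(x0,y0)
A=cv2.resize(im[y0:y0+110,x0:x0+130,::-1],None,fx=5,fy=5,interpolation=cv2.INTER_CUBIC);cv2.imwrite("pics/over.png",A)
E
```

```text
[606.53920392 272.49079445 184.07439618] [[-0.324, 0.946, -0.0], [0.946, 0.324, -0.001], [-0.001, -0.0, -1.0]] [-0.6   0.54  0.19  1.57 -0.11  1.05 -0.05] [ 0.5  0.9 -5.4]
pan [606.84883751 274.09895027  40.        ]
pan side [603.58594446 270.63775742  40.        ]
139 55
```

View pics/over.png

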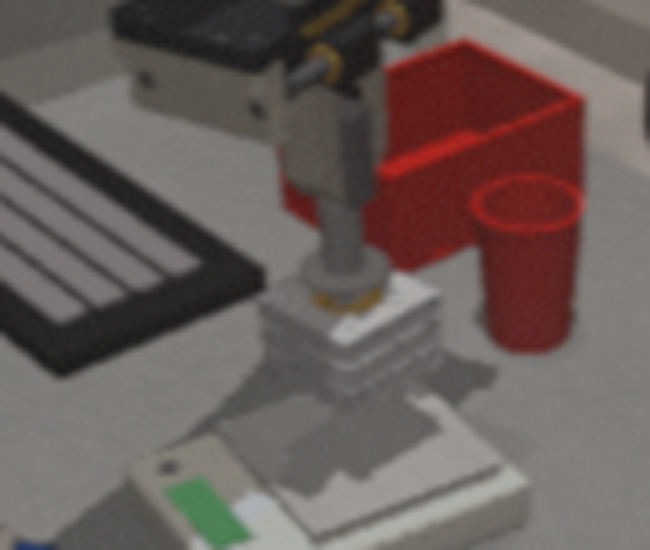

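The stack hangs level over the middle of the pan. I lower it.

Emit:
{"method": "step_arm", "body": {"deltas": [[0,0,0,0.002,0],[0,0,0,0.004,0],[0,0,0,0.004,0],[0,0,0,0.004,0],[0,0,0,0.004,0],[0,0,0,0.004,0],[0,0,0,0.004,0],[0,0,0,0.004,0],[0,0,0,0.004,0],[0,0,0,0.003,0],[0,0,0,0.002,0],[0,0,0,0.001,0],[0,0,0,0.001,0],[0,0,0,0.001,0],[0,0,0,0,0]]}}

```text
t: 20.55
position: [606.5, 273.3, 142.2]
tcp_rot: [[-0.324, 0.946, 0.0], [0.946, 0.324, 0.0], [0.0, 0.0, -1.0]]
ft_force: [-0.3, 0.5, -5.9]
width: 0.194
gripper_force: 30.0
```

Emit:
{"method": "step_arm", "body": {"deltas": [[0,0,0,0.0005,0],[0,0,0,0.0005,0],[0,0,0,0.0005,0],[0,0,0,0.0005,0],[0,0,0,0.0005,0],[0,0,0,0.0005,0],[0,0,0,0.0005,0],[0,0,0,0.0005,0],[0,0,0,0,0],[0,0,0,0,0]]}}

```text
t: 21.38
position: [606.4, 273.3, 138.1]
tcp_rot: [[-0.324, 0.946, -0.0], [0.946, 0.324, -0.0], [0.0, -0.0, -1.0]]
ft_force: [0.1, -0.3, -5.3]
width: 0.197
gripper_force: 30.0
```

Emit:
{"method": "step_arm", "body": {"deltas": [[0,0,0,0.0005,0],[0,0,0,0.0005,0],[0,0,0,0.0005,0],[0,0,0,0.0005,0],[0,0,0,0,0],[0,0,0,0,0]]}}

```text
t: 21.88
position: [606.8, 273.5, 136.7]
tcp_rot: [[-0.324, 0.946, 0.001], [0.946, 0.324, 0.0], [0.0, 0.001, -1.0]]
ft_force: [0.4, 0.8, -1.7]
width: 0.199
gripper_force: 30.0
```

Emit:
{"method": "step_arm", "body": {"deltas": [[0,0,0,0.0005,0],[0,0,0,0.0005,0],[0,0,0,0.0005,0],[0,0,0,0,0],[0,0,0,0,0]]}}

```text
t: 22.3
position: [606.5, 273.3, 134.8]
tcp_rot: [[-0.324, 0.946, 0.0], [0.946, 0.324, 0.0], [0.0, 0.0, -1.0]]
ft_force: [-0.1, -0.5, -0.9]
width: 0.195
gripper_force: 30.0
```

The stack is seated: the weight came off at TCP 137. I lower slightly until the foot touches, then release and rise.

Emit:
{"method": "step_arm", "body": {"deltas": [[0,0,0,0.0005,0],[0,0,0,0,0],[0,0,0,0,0],[60,0,0,0,0],[60,0,0,0,0],[60,0,0,0,0],[60,0,0,0,0],[60,0,0,0,0],[60,0,0,0,0],[60,0,0,0,0],[60,0,0,0,0],[60,0,0,0,0],[60,0,0,0,0]]}}

```text
t: 23.38
position: [606.5, 273.3, 134.2]
tcp_rot: [[-0.324, 0.946, -0.0], [0.946, 0.324, 0.0], [0.0, -0.0, -1.0]]
ft_force: [-0.7, 0.6, -0.3]
width: 0.603
gripper_force: 0.0
```

Emit:
{"method": "step_arm", "body": {"deltas": [[60,0,0,-0.005,0],[60,0,0,-0.01,0],[60,0,0,-0.015,0],[60,0,0,-0.02,0],[60,0,0,-0.02,0],[60,0,0,-0.02,0],[60,0,0,-0.02,0],[60,0,0,-0.01,0],[60,0,0,0,0],[60,0,0,0,0],[60,0,0,0,0],[60,0,0,0,0],[60,0,0,0,0],[60,0,0,0,0]]}}

```text
t: 24.55
position: [606.0, 273.1, 253.0]
tcp_rot: [[-0.324, 0.946, -0.002], [0.946, 0.324, -0.001], [-0.0, -0.002, -1.0]]
ft_force: [-0.7, -0.0, 0.1]
width: 0.598
gripper_force: 0.0
```

```bash
python3 - <<'E'
from h import *
im=get_image("side")
cv2.imwrite("pics/end.png",cv2.resize(im[75:195,139:269,::-1],None,fx=5,fy=5,interpolation=cv2.INTER_CUBIC))
E
```

```text
(no output)
```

View pics/end.png

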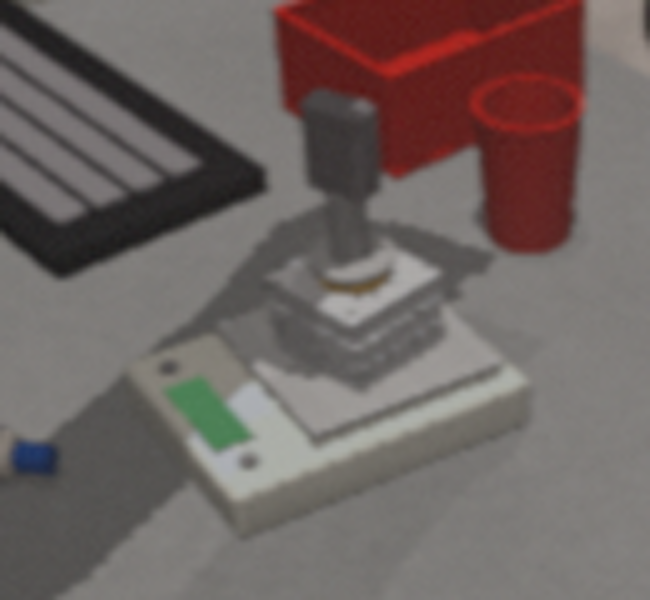

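The stack lies flat in the middle of the pan (about (355,340)), with the key standing in it, leaning slightly, and let go. I hand in.

Emit:
{"method": "step_arm", "body": {"deltas": [[60,0,0,0,0],[60,0,0,0,0],[60,0,0,0,0],[60,0,0,0,0],[60,0,0,0,0],[60,0,0,0,0]]}}

```text
t: 25.1
position: [606.5, 273.3, 254.3]
tcp_rot: [[-0.324, 0.946, 0.0], [0.946, 0.324, 0.0], [0.0, 0.0, -1.0]]
ft_force: [-0.5, 0.2, -0.0]
width: 0.6
gripper_force: 0.0
```

```bash
python3 -c "
from cell import arm
print(arm.hand_in())"
```

```text
the job is handed in; nothing more can be done
None
```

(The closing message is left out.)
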